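# Locate a round watch display in the repair fixture

### The arm

A 6-joint arm with a two-finger parallel gripper is mounted at the origin on the work surface. World frame = base frame: x ahead of the robot, y to its left, z up, the work surface at z = 0. Lengths are in mm, angles in rad, forces in N, time in s.
With the tool pointing down it reaches from about 275 to 750 mm from the base axis. Payload 10.2 kg.
Tool frame: the origin (TCP) lies at the centre of the arm's flange, where the gripper is bolted on; the fingertips stand 166 mm ahead of it and the grasp point (between the pads) lies 147 mm ahead of it; z points along the fingers, x is the direction in which the jaws open and shut, and the axes are right-handed (so a half turn about z gives the same grasp; the last joint's range is limited). The gripper opens to 88 mm and grips with 3 to 60 N. Pads are 18 mm wide; open, the fingers measure 123 mm over their backs; the gripper's body (75 mm by 187 mm) begins 45 mm behind the grasp point.
Start: joints at [-1.492, 0.313, 1.498, -0, 1.331, -0.223], TCP at [156.038, -501.283, 404.72] pointing down, gripper open.
Joint ranges: [-2.94, 2.94], [-0.97, 2.17], [0.19, 2.56], [-1.23, 4.37], [0.02, 3.11], [-2.88, 2.88]. Speed limits (rad/s): [2.39, 2.39, 3.01, 3.14, 3.14, 3.14].

### API

Orientations are given as a unit quaternion [x, y, z, w].
In Python, from plant import robot gives the robot as it stands.
- The arm moves only by the shell command python3 -m crank 'ROWS'. ROWS is JSON, one flat list of numbers, 7 for each row, row after row: the turn, a rotation vector about the tool's x, y, z in degrees, then the shift along the tool's x, y, z in m, then the closure, from 0 (fully open) to 1 (shut). In form: [rx, ry, rz, dx, dy, dz, hand, rx, ry, rz, dx, dy, dz, hand, ...]. A call has 1 to 12 rows; each row shifts and turns the commanded pose from where the row before left it, along the tool's axes as they then stand; what a row does not reach is not made up. A row lasts 1/10 s, in which the tool goes at most 50 mm and 8.59 degrees, less where a joint would pass 70% of its speed; a pose out of reach is approached as far as the arm can. A call is refused whole if a number of a shift passes 0.05 or a number of a turn 8.59, either way. A call with a gripper value outside its range is refused whole. The fingers move at their own pace and stop on an object; the grip force is fixed at half the most. Time passes only in rows, so rows that do not move let the fingers close. It gives the time, the measured TCP pose, the force and the opening at its end, in the units of the state.
- robot.get_obs(): the state, without advancing time (a new reading comes with each control period).
- robot.read_camera(name): name is "side" or "top" or "wrist"; returns a dict with "color" (480x640x3 uint8, red, green, blue), "range_z" (480x640 float32, mm along the optical axis (not along the pixel's ray), 0 where there is no reading), "vfov" (degrees; the focal length in pixels is half the picture's height over the tangent of half this angle, whatever the lens; pixels are square), "cx", "cy" (the principal point, pixels), "D" ([k1, k2, p1, p2, k3] as OpenCV has them; the pictures are not rectified), "world_from_camera" (4x4, takes a point from camera to world coordinates). Camera axes: x right, y down, z forward; pixel columns grow to the right and rows downward; lengths in mm; the calibration is good to about 2 mm. A picture is of the moment at which its call begins.
- robot.finish_job(): hands the job in, once; it reports no verdict.
Trained networks look in a picture, given as the dict that the camera call returned (one of the last four; its "shot" number tells which), for a name from the list of things; names that differ only in an ending like _2 or _b are one class to them, and where a whole thing is asked for, a point or a joint stands for the part that bears it (a point fixed in the world has none). Each returns a list of dicts, best first, with "score" (0 to 1); they miss things now and then, are a little off and sometimes report something else, mostly with a low value. They report only what shows in the picture. A call takes as long as a camera call.
- robot.search_frame(target, picture): "uv" ([column, row] in pixels, amid what is visible of it).
The state is a dict: "time": time; "q": joint angles; "dq": joint speeds; "tau": joint torques, N m; "position": TCP position; "tool_rot": TCP orientation; "ft_force": force on the tool from outside, world axes, zero at the start; "ft_torque": the same for the moment, N m; "finger_gap": opening from 0.0 (shut) to 1.0 (fully open).
Only numpy, scipy, OpenCV 4.12 (cv2) and the standard library are available. Lean on these libraries where they do the work, as an engineer would, in place of code of your own. Each camera call takes 0.05 s, during which the arm holds its last target. There are 200 camera calls.

### The job

Nudge the round watch display along the bed of the holding fixture, without lifting it off the bed, until it bears on both dowel pins. Then lift the handle of the spring bolt out of its notch and ease the bolt forward by the handle, never letting it snap, until its nose holds the display against the two pins. Leave the other things on the bench where they are.

Things in the scene. Friction and masses are not known exactly. Their poses are not given: they have to be found in the camera images.
- fixture: Flat aluminium holding fixture fixed to the bench, 140 mm (x) by 250 mm (y); its level upper face, the bed, is 22 mm above the bench. Origin: centre of its underside, at bench height. Its y axis runs along the spring bolt, from the bolt towards the two dowel pins; x across, towards the far side from the robot; z up. The two pins stand near its +y end, the bolt lies on the -y half.
- nest (a point): The point of the bed, at bed height, over which the display's centre stands when it touches both pins; on the bolt's line (70 mm from the fixture's origin along +y).
- near_pin: Steel dowel pin, 8 mm diameter, standing 10 mm above the bed, on the -x side; 23 mm across and 13.5 mm along +y from the nest point. Origin: centre of its foot, at bed height.
- far_pin: The same dowel pin on the +x side, mirrored across the bolt's line. The pins are 47 mm apart centre to centre and the display (23 mm radius) lodges between and against them, coming from the bolt's side, so that pins and nose then hold it at three points evenly round its rim. Pins, nose and bezel are smooth and slippery.
- display_center (a point): Centre (7 mm above its underside) of the watch display: a round disc, black glass in a steel bezel, 46 mm diameter, 14 mm thick, about 60 g, lying loose and flat on the bed between the pins and the bolt's nose, off to one side or on the line.
- nose: Black plastic nose of the bolt, 16 mm diameter, flat-faced, on the bolt's line; the bolt's axis is 13 mm above the bed. This origin lies on the bolt's axis, level with the fixture's origin along y while the bolt is drawn back, and moves with the bolt.
- nose_tip (a point): Centre of the nose's flat front face. When the bolt is drawn back it is 60 mm short of a display that stands against the pins.
- bolt (a joint): Travel of the spring bolt, m: 0 when drawn back with its handle in the notch, growing as it slides towards the pins; about 0.060 when its nose is on a display that touches both pins, 0.067 at the very end. A spring drives it forward with about 6.5 N at 0 and 4.5 N at 0.060, so it shoots forward if it is let go after the handle has left the notch.
- handle (a joint): Angle of the bolt's handle about the bolt's axis, rad: 0 lowest in the notch (20 degrees above level, pointing to the fixture's -x side), 1.22 upright, 1.40 at its stop. The notch lets the bolt go once the handle is lifted to somewhere between 0.7 and 1.0; from there on the bolt can slide with the handle upright in the long slot on top of the barrel. The handle stays at the angle where it is left (light friction).
- knob (a point): Centre of the handle's round black ball knob, 16 mm diameter, which turns freely on the handle's end about an axis parallel to the bolt, 42 mm from the bolt's axis on a 5 mm stem. It circles the bolt's axis as the handle turns and travels with the bolt. The barrel is 22 mm in diameter, on the bolt's axis, 85 mm long; when the bolt is drawn back the handle's stem is 9 mm from the barrel's rear end and 98 mm behind the fixture's origin (-y).
- spudger: Bystander: flat black nylon opening tool, 100 x 9 x 5 mm, lying on the bed beside the barrel on the +x side, along y. Origin: centre of the underside of its 85 mm shaft.
- spool: Bystander: white solder spool, 52 mm diameter, 30 mm high, standing on the bench off the fixture's +y end. Origin: centre of its underside.
- loupe: Bystander: black eyepiece loupe, 34 mm diameter, 30 mm high, standing on the bench beyond the fixture's +x side. Origin: centre of its underside.
- tape: Bystander: brown roll of tape, 76 mm outside diameter, 19 mm high, lying on the bench off the fixture's -y end. Origin: centre of its underside.
- driver: Bystander: grey-handled screwdriver, 150 mm long, lying on the bench near the robot, to its right. Origin: under its middle, at bench height.
- thermometer: Bystander: orange and black pistol-shaped infrared thermometer, about 200 x 130 x 40 mm, lying on its side on the bench to the robot's left. Origin: under its barrel, at bench height.
- swabs: Bystander: white tub of cotton swabs, 62 mm diameter, 90 mm high, on the bench beyond the fixture, to the left. Origin: centre of its underside.

How it is judged:
By the outcome, as a careful person would: the job done as asked, in the order asked, and still so for the second after the job is handed in, with the robot touching nothing.
It also fails if it takes over 64 s, if anything falls off the work surface, if the arm or the gripper's body presses on something with over 40 N, if the wrist force passes 120 N, or if a joint passes its speed limit or range.

## Working session

There is one attempt and no reset: what is moved stays moved. The work goes in short steps, Python scripts to look and compute and a shell command to move; the robot and the scene stay as the last step left them, time stands still between calls to the robot, and variables do not carry over. Pictures are saved under pics/ and viewed, about 8 in all and at most 12, crops included, and the job is handed in when it is done.

```bash
ls; mkdir -p pics
cat > h.py <<'E'
import numpy as np, cv2, json
from plant import robot
from scipy.spatial.transform import Rotation as R
def K(p):
    f=240/np.tan(np.radians(p["vfov"])/2); return np.array([[f,0,p["cx"]],[0,f,p["cy"]],[0,0,1.]])
def world(p,uv,z=None):
    u,v=uv; n=cv2.undistortPoints(np.array([[[u,v]]],float),K(p),np.array(p["D"],float))[0,0]
    T=np.array(p["world_from_camera"]); d=np.array([n[0],n[1],1.])
    if z is None:
        a=p["range_z"][max(0,int(v)-1):int(v)+2,max(0,int(u)-1):int(u)+2]; a=a[a>0]
        s=np.median(a) if a.size else np.nan
    else:
        s=(z-T[2,3])/(T[:3,:3]@d)[2]
    return T[:3,:3]@(d*s)+T[:3,3]
def cloud(p):
    h,w=p["range_z"].shape; vv,uu=np.mgrid[:h,:w]
    n=cv2.undistortPoints(np.stack([uu,vv],-1).reshape(-1,1,2).astype(float),K(p),np.array(p["D"],float)).reshape(h,w,2)
    z=p["range_z"][...,None]; c=np.concatenate([n*z,z],-1); T=np.array(p["world_from_camera"])
    return c@T[:3,:3].T+T[:3,3]
def save(p,name,crop=None,s=1):
    im=p["color"][...,::-1]
    if crop: a,b,c,d=crop; im=im[b:d,a:c]
    cv2.imwrite("pics/"+name,cv2.resize(im,None,fx=s,fy=s,interpolation=cv2.INTER_CUBIC))
def proj(p,X):
    T=np.linalg.inv(np.array(p["world_from_camera"])); 
    return cv2.projectPoints(np.array(X,float).reshape(-1,1,3),cv2.Rodrigues(T[:3,:3])[0],T[:3,3],K(p),np.array(p["D"],float))[0].reshape(-1,2)
E
python3 - <<'E'
from h import *
np.set_printoptions(precision=1,suppress=True)
o=robot.get_obs(); print(o["time"],o["tool_rot"],o["position"])
for c in ["top","side"]:
    p=robot.read_camera(c); save(p,c+"0.png"); T=np.array(p["world_from_camera"]); print(c,T[:3,3],T[:3,2],p["vfov"])
    for n in ["fixture","near_pin","far_pin","display_center","nose","knob","spudger","spool","loupe","tape","driver","thermometer","swabs"]:
        for r in robot.search_frame(n,p)[:2]: print(n,round(r["score"],2),np.array(r["uv"]),world(p,r["uv"]))
E
```

```text
pics
0.0 [ 0.8 -0.6 -0.  -0. ] [ 156.  -501.2  404.2]
top [ 332.9    3.3 1160.6] [ 0.2 -0.  -1. ] 49.199085052310764
fixture 0.72 [320.8 236.8] [581.5  -2.7  21. ]
fixture 0.39 [296.1 234.6] [584.4  51.7  34.7]
display_center 0.62 [293.9 230.3] [594.6  56.5  33. ]
knob 0.62 [162.7 304.9] [433.3 340.9  38.7]
knob 0.6 [222.2 149.2] [800.2 225.9   5.3]
spudger 0.59 [348.  217.8] [623.4 -64.3  23.8]
spudger 0.51 [358.9 257.5] [526.6 -83.   58.7]
spool 0.61 [244.9 212.7] [637.6 166.   30. ]
spool 0.21 [162.8 305.9] [431.1 340.6  38.7]
loupe 0.49 [330.8 174.7] [723.3 -27.8  30.2]
tape 0.8 [391.5 246.3] [ 561.6 -162.5   -1.3]
driver 0.61 [477.9 343.6] [ 339.2 -337.2   25.7]
driver 0.47 [348.7 219.6] [618.6 -65.6  26.3]
thermometer 0.7 [160.3 306.6] [429.5 345.7  39.9]
swabs 0.87 [222.8 150.7] [789.5 221.1  22.4]
side [159.7 876.6 832.1] [ 0.3 -0.7 -0.6] 42.97506659276667
fixture 0.58 [299.4 263.7] [585.2  14.7  20.9]
fixture 0.52 [249.4 245.5] [717.6 -10.8   8.2]
far_pin 0.53 [299.7 260.8] [587.9   7.5  22.3]
display_center 0.66 [290.3 271.1] [583.6  59.9  37.2]
nose 0.45 [304.6 249. ] [584.4  -9.8  42. ]
nose 0.17 [234.2 306.5] [640.1 185.3  29.3]
knob 0.54 [342.6 232.2] [525.7 -73.2  59.3]
spudger 0.43 [298.1 236.7] [625.6 -64.4  22.8]
spool 0.66 [357.4 223. ] [ 535.3 -190.8    0.9]
spool 0.56 [236.8 306.2] [635.4 183.6  30.4]
loupe 0.67 [248.7 239.2] [720.9 -15.6  21.1]
tape 0.86 [355.6 218.6] [ 542.8 -198.2    6.4]
driver 0.45 [442.6 210.4] [ 367.7 -303.7   10.2]
thermometer 0.81 [308.8 417.9] [405.5 361.5  41.3]
swabs 0.79 [158.8 296.5] [775.5 229.5  42.4]
swabs 0.45 [299.  263.6] [586.   14.9  21.1]
```

Run:
```python
from h import *
a=cv2.imread("pics/top0.png")[130:310,210:430]; b=cv2.imread("pics/side0.png")[170:350,200:420]
cv2.imwrite("pics/c0.png",np.vstack([cv2.resize(x,(800,600))[:, :] for x in (a,)]))
cv2.imwrite("pics/c1.png",cv2.resize(b,(800,600)))
p=robot.read_camera("wrist"); T=np.array(p["world_from_camera"]); o=robot.get_obs()
M=np.eye(4);M[:3,:3]=R.from_quat(o["tool_rot"]).as_matrix();M[:3,3]=o["position"]
print(np.round(np.linalg.inv(M)@T,2),p["vfov"]); print(M.round(3))
```

```text
[[  1.     0.    -0.    -0.56]
 [ -0.     0.95   0.31 -79.48]
 [  0.    -0.31   0.95  20.92]
 [  0.     0.     0.     1.  ]] 63.41505675846282
[[ 2.97000e-01 -9.55000e-01  0.00000e+00  1.56039e+02]
 [-9.55000e-01 -2.97000e-01 -0.00000e+00 -5.01281e+02]
 [ 0.00000e+00 -0.00000e+00 -1.00000e+00  4.04723e+02]
 [ 0.00000e+00  0.00000e+00  0.00000e+00  1.00000e+00]]
```

View pics/c0.png

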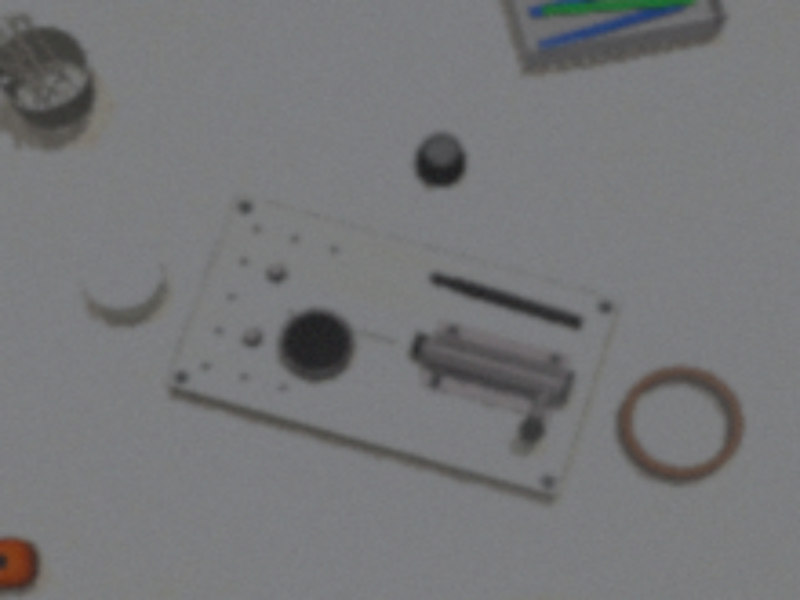

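Top view crop: pins at (277,272) and (253,337), display at (316,345), nose (418,347), knob (531,428). The fixture's y axis is yawed about 15° from world y. I'll bring the wrist camera over it.

```bash
python3 -m crank '[0,0,0,-0.027,-0.041,0,0,0,0,0,-0.027,-0.041,0,0,0,0,0,-0.027,-0.041,0,0,0,0,0,-0.027,-0.041,0,0,0,0,0,-0.027,-0.041,0,0,0,0,0,-0.027,-0.041,0,0,0,0,0,-0.027,-0.041,0,0,0,0,0,-0.027,-0.041,0,0,0,0,0,-0.027,-0.041,0,0,0,0,0,-0.027,-0.041,0,0,0,0,0,-0.027,-0.041,0,0,0,0,0,-0.027,-0.041,0,0]'
python3 -m crank '[0,0,0,-0.027,-0.041,0,0,0,0,0,-0.027,-0.041,0,0,0,0,-8.2,0,0,0,0,0,0,-8.2,0,0,0,0,0,0,-8.2,0,0,0,0,0,0,-8.2,0,0,0,0,0,0,-8.2,0,0,0,0,0,0,-8.2,0,0,0,0,0,0,-8.2,0,0,0,0,0,0,0,0,0,0,0,0,0,0,0,0,0,0]'
python3 - <<'E'
from h import *
np.set_printoptions(precision=1,suppress=True)
p=robot.read_camera("wrist"); save(p,"w1.png"); np.save("w1.npy",p,allow_pickle=True)
for n in ["fixture","near_pin","far_pin","display_center","nose","nose_tip","knob","spudger"]:
    for r in robot.search_frame(n,p)[:2]: print(n,round(r["score"],2),np.array(r["uv"]),world(p,r["uv"]))
E
```

```text
time: 2.65
position: [530.5, -43.7, 404.9]
tool_rot: [0.805, -0.593, 0.0, -0.0]
ft_force: [-0.5, -0.6, -0.4]
finger_gap: 0.999
time: 3.75
position: [591.8, 30.2, 404.7]
tool_rot: [0.991, -0.135, -0.0, -0.0]
ft_force: [0.0, -0.1, 1.3]
finger_gap: 1.001
fixture 0.83 [329.3 208.6] [597.9  16.   21. ]
near_pin 0.66 [369.6 277.2] [618.8 -62.2  26. ]
near_pin 0.65 [332.3  26.7] [641.4 168.7  29.3]
far_pin 0.72 [359.  133.6] [641.5  77.7  31.1]
far_pin 0.25 [332.4  25.2] [641.9 169.9  29. ]
display_center 0.51 [306.7 136.7] [596.1  87.5  31.9]
display_center 0.39 [323.2 240.1] [585.3  -6.9  40.3]
nose 0.68 [326.7 241.6] [588.2  -8.6  42. ]
nose_tip 0.58 [326.1 239.8] [587.9  -8.   38.3]
knob 0.6 [288.3 322.4] [532.2 -73.4  56. ]
spudger 0.69 [369.1 275.4] [618.7 -59.8  26.7]
spudger 0.63 [323.5 304.6] [567.8 -72.2  40.1]
```

View pics/w1.png

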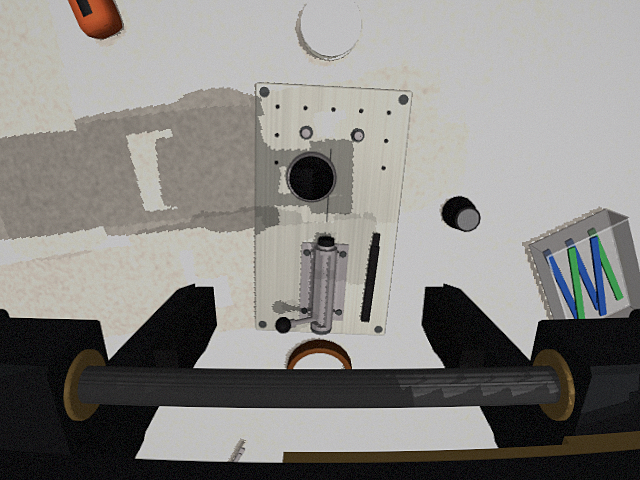

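Wrist view: pins (306,132), (358,135), display (311,177), nose (326,240), knob (283,325). I'll refine with known heights.

Run:
```python
from h import *
np.set_printoptions(precision=1,suppress=True)
p=np.load("w1.npy",allow_pickle=True).item()
g=cv2.cvtColor(p["color"],cv2.COLOR_RGB2GRAY)
C=cloud(p)
for n,uv,z in [("nearpin",(306,132),31),("farpin",(358,135),31),("disp",(311,177),36),("knob",(283,325),57),("s1",(264,91),22),("s2",(404,99),22),("s3",(378,329),22),("s4",(262,324),22)]: print(n,world(p,uv,z),world(p,uv))
# display: dark blob
m=np.zeros_like(g);m[145:210,280:345]=1
d=((g<60)&(m>0)).astype(np.uint8); nl,lab,st,ce=cv2.connectedComponentsWithStats(d); k=1+st[1:,4].argmax(); print("disp blob",ce[k],st[k],world(p,ce[k],36))
P=C[145:210,280:345].reshape(-1,3); Q=P[(P[:,2]>33)&(P[:,2]<39)]; print("disp cloud",len(Q),(Q.max(0)+Q.min(0))/2,Q.mean(0),np.ptp(Q,axis=0),np.median(Q[:,2]))
# outline circle fit
c=max(cv2.findContours((lab==k).astype(np.uint8),0,1)[0],key=len); W=np.array([world(p,x[0],36)[:2] for x in c]); print("circ",cv2.minEnclosingCircle(W.astype(np.float32)))
# pins cloud
for b in [(298,125,314,142),(350,127,366,144)]:
    P=C[b[1]:b[3],b[0]:b[2]].reshape(-1,3); Q=P[(P[:,2]>28)&(P[:,2]<36)]; print("pin",len(Q),Q.mean(0))
# barrel
P=C[235:335,300:345].reshape(-1,3);Q=P[(P[:,2]>41)&(P[:,2]<50)]; print("barrel",len(Q),Q.mean(0)); u=np.linalg.svd(Q[:,:2]-Q[:,:2].mean(0))[2][0]; print(u*np.sign(u[1]),np.degrees(np.arctan(u[0]/u[1])))
P=C[312:338,272:296].reshape(-1,3);Q=P[(P[:,2]>44)&(P[:,2]<62)]; print("knob",len(Q),Q.mean(0),Q[:,2].max())
P=C[80:340,240:420].reshape(-1,3);Q=P[(abs(P[:,2]-22)<4)]; print("bed",np.median(Q[:,2])); print(cv2.minAreaRect(Q[:,:2].astype(np.float32)))
```

```text
nearpin [596.6  91.5  31. ] [596.6  91.5  31.2]
farpin [640.3  76.7  31. ] [640.3  76.7  31.1]
disp [590.2  52.5  36. ] [590.2  52.4  35.2]
knob [526.7 -74.2  57. ] [527.5 -72.5  60. ]
s1 [570.2 135.3  22. ] [570.1 135.4  21.1]
s2 [688.3  95.8  22. ] [688.3  95.8  21.8]
s3 [ 613.8 -125.6   22. ] [ 613.8 -126.    21.5]
s4 [496.2 -86.6  22. ] [495.9 -87.1  21.1]
disp blob [311.1 177.6] [ 289  156   45   44 1529] [590.2  51.9  36. ]
disp cloud 1877 [590.   51.8  35.5] [589.8  52.4  35.2] [44.9 44.6  5.1] 35.19897617508303
circ ((589.9539184570312, 51.613101959228516), 20.05978775024414)
pin 66 [595.6  90.9  31.1]
pin 67 [640.1  76.2  30.8]
barrel 1148 [570.8 -55.9  42.9]
[0.3 0.9] 20.0454104317995
knob 259 [527.9 -74.3  56.2] 61.861296730605545
bed 21.10242371162613
((591.95263671875, 4.0433197021484375), (251.06227111816406, 140.1279296875), 71.5317611694336)
```

```bash
python3 -m crank '[0,0,7,0,0,0,0.66,0,0,7,0,0,0,0.66,0,0,7,0,0,0,0.66,0,0,7,0,0,0,0.66,0,0,0,-0.0163,0.0178,0.03,0.66,0,0,0,0,0,0.045,0.66,0,0,0,0,0,0.045,0.66,0,0,0,0,0,0.035,0.66,0,0,0,0,0,0.02,0.66,0,0,0,0,0,0,0.66,0,0,0,0,0,0,0.66]'
python3 - <<'E'
from h import *
np.set_printoptions(precision=1,suppress=True)
p=robot.read_camera("wrist"); save(p,"w2.png")
C=cloud(p); Q=C[(C[...,2]>33)&(C[...,2]<38)&(np.hypot(C[...,0]-590,C[...,1]-52)<28)]
print(len(Q),(Q.max(0)+Q.min(0))/2,np.ptp(Q,axis=0)); print(cv2.minEnclosingCircle(Q[:,:2].astype(np.float32)))
for c,n in ((595.9,91.2),"n"),((640.2,76.5),"f"):
    Q=C[(C[...,2]>29)&(C[...,2]<34)&(np.hypot(C[...,0]-c[0],C[...,1]-c[1])<8)]; print(n,len(Q),Q.mean(0))
E
```

```text
time: 5.3
position: [568.0, 28.4, 230.5]
tool_rot: [0.929, -0.369, 0.0, -0.0]
ft_force: [-0.0, -0.2, 0.2]
finger_gap: 0.339
6826 [589.9  51.6  35.4] [45.1 45.   4.9]
((590.1475219726562, 51.754127502441406), 22.78435707092285)
n 234 [596.1  90.7  31. ]
f 253 [640.3  76.2  31. ]
```

View pics/w2.png

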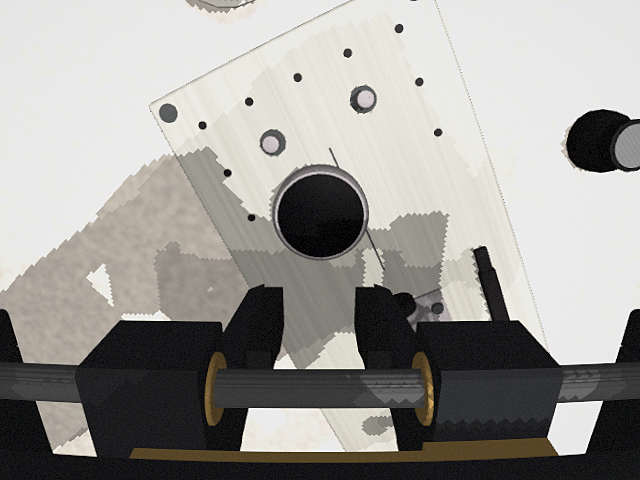

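Display at (320,212) is centred ahead of the two fingers, and the nose (404,305) is clear. I'll descend and push.

```bash
python3 -m crank '[0,0,0,0,0,0.02,0.66,0,0,0,0,0,0.0125,0.66,0,0,0,0,0,0.005,0.66,0,0,0,0,0,0,0.66,0,0,0,0,-0.003,0,0.66,0,0,0,0,-0.003,0,0.66]'
python3 -m crank '[0,0,0,0.0006,-0.0025,0,0.66,0,0,0,0.0007,-0.0025,0,0.66,0,0,0,0.0007,-0.0025,0,0.66,0,0,0,0.0007,-0.0025,0,0.66,0,0,0,0.0007,-0.0025,0,0.66,0,0,0,0.0007,-0.0025,0,0.66,0,0,0,0.0007,-0.0025,0,0.66,0,0,0,0.0007,-0.0025,0,0.66,0,0,0,0.0007,-0.0023,0,0.66,0,0,0,0.0007,-0.002,0,0.66,0,0,0,0,0,0,0.66]'
cat > d.py <<'E'
from h import *
np.set_printoptions(precision=1,suppress=True)
def disp():
    p=robot.read_camera("wrist"); C=cloud(p)
    Q=C[(C[...,2]>33)&(C[...,2]<38)&(np.hypot(C[...,0]-605,C[...,1]-62)<40)]
    Q=Q[:,:2].astype(np.float32); c,r=cv2.minEnclosingCircle(Q); print(len(Q),np.array(c),r)
    for c0 in (596.1,90.7),(640.3,76.2):
        q=C[(C[...,2]>28.5)&(C[...,2]<33.5)&(np.hypot(C[...,0]-c0[0],C[...,1]-c0[1])<5.5)]; print("pin",len(q),q.mean(0) if len(q) else 0,"dist",np.hypot(*(q.mean(0)[:2]-c)) if len(q) else 0)
    o=robot.get_obs(); print(o["time"],o["position"],o["ft_force"]); return p
E
python3 -c "
from d import *
p=disp(); save(p,'w3.png')"
```

```text
time: 5.95
position: [572.2, 33.0, 193.0]
tool_rot: [0.929, -0.369, 0.001, -0.0]
ft_force: [0.2, 0.5, -0.1]
finger_gap: 0.338
time: 7.05
position: [593.6, 45.9, 192.2]
tool_rot: [0.929, -0.369, 0.0, -0.0]
ft_force: [-0.9, -0.1, -0.2]
finger_gap: 0.34
10680 [605.9  59.9] 31.294525146484375
pin 324 [596.6  91.   30.8] dist 32.48242984504452
pin 375 [640.5  76.5  30.9] dist 38.30966122902749
7.1 [593.5  45.8 192.2] [-0.7  0.8 -0.6]
```

View pics/w3.png

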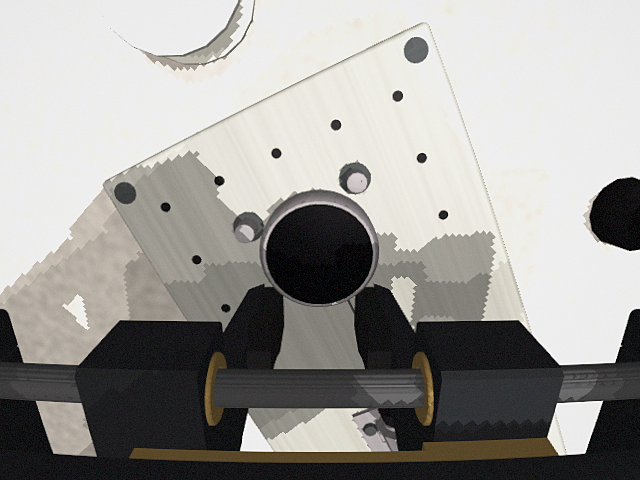

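Display (319,248) is seated in the two-finger V, near pin (246,228), far pin (355,180). I'll measure it with a proper circle fit.

```bash
cat > d.py <<'E'
from h import *
from scipy.optimize import least_squares
np.set_printoptions(precision=1,suppress=True)
def disp(rowmax=262,cam="wrist"):
    p=robot.read_camera(cam); C=cloud(p); rows=np.arange(480)[:,None]
    Q=C[(C[...,2]>33.5)&(C[...,2]<38)&(np.hypot(C[...,0]-608,C[...,1]-65)<32)&(rows<rowmax)][:,:2].astype(np.float32)
    H=cv2.convexHull(Q)[:,0]
    v=H-H.mean(0); f=least_squares(lambda c:np.hypot(*(H-c[:2]).T)-22.7,Q.mean(0),loss="soft_l1",f_scale=.4).x
    print("disp",f,"n",len(Q))
    for c0 in (596.1,90.7),(640.3,76.2):
        q=C[(C[...,2]>29)&(C[...,2]<33)&(np.hypot(C[...,0]-c0[0],C[...,1]-c0[1])<5)]
        if len(q): print("pin",q.mean(0)[:2],"dist",np.hypot(*(q.mean(0)[:2]-f)))
    o=robot.get_obs(); print(o["time"],o["position"],o["ft_force"]); return p
E
python3 -c "
from d import *
disp()"
```

```text
disp [611.8  65.9] n 6091
pin [596.5  91. ] dist 29.38767305311888
pin [640.4  76.5] dist 30.571520328842983
7.15 [593.5  45.8 192.2] [ 0.1 -0.1 -0.2]
```

```bash
python3 -m crank '[0,0,0,-0.0003,-0.001,0,0.66,0,0,0,-0.0003,-0.001,0,0.66,0,0,0,-0.0003,-0.001,0,0.66,0,0,0,-0.0003,-0.0009,0,0.66,0,0,0,-0.0003,-0.0009,0,0.66,0,0,0,0,0,0,0.66,0,0,0,0,0,0,0.66]'
python3 -c "
from d import *
disp()"
```

```text
time: 7.85
position: [595.7, 50.3, 192.3]
tool_rot: [0.929, -0.369, 0.0, -0.0]
ft_force: [-0.1, 0.5, 0.2]
finger_gap: 0.34
disp [614.   70.3] n 6019
pin [596.6  90.9] dist 26.97438588285929
pin [640.1  76.4] dist 26.7941950291471
7.9 [595.7  50.3 192.2] [0.8 0.5 0. ]
```

```bash
for i in 1 2 3; do python3 -m crank '[0,0,0,-0.0002,-0.0004,0,0.66,0,0,0,0,0,0,0.66]' | egrep 'pos|force'; done
python3 -c "
from d import *
disp()"
```

```text
position: [595.8, 50.8, 192.2]
ft_force: [-0.5, -0.3, -0.4]
position: [596.0, 51.1, 192.2]
ft_force: [0.7, -0.9, 0.0]
position: [596.1, 51.5, 192.2]
ft_force: [-0.4, -1.5, -0.5]
disp [614.  71.] n 5896
pin [596.6  91. ] dist 26.557438812499942
pin [640.   76.4] dist 26.47756472612703
8.55 [596.1  51.5 192.2] [-0.1 -1.8 -0.1]
```

```bash
for i in 1 2; do python3 -m crank '[0,0,0,-0.0002,-0.0004,0,0.66,0,0,0,0,0,0,0.66]' | egrep 'pos|force'; done
python3 -c "
from d import *
disp()"
```

```text
position: [596.2, 51.9, 192.2]
ft_force: [-0.1, -3.5, 1.0]
position: [596.3, 52.2, 192.2]
ft_force: [-0.3, -6.2, 0.6]
disp [614.   71.1] n 5776
pin [596.6  91. ] dist 26.436461982174084
pin [640.1  76.4] dist 26.57956424286582
9.0 [596.3  52.2 192.2] [-0.5 -5.2  0.5]
```

Seated: reaction of about 5 N and both pin distances equal (26.5). Back off, lift, go above the knob.

```bash
python3 -m crank '[0,0,0,0,0.002,0,0.66,0,0,0,0,0.006,0,0.66,0,0,0,0,0,-0.033,0.66,0,0,0,0,0,-0.033,0.66,0,0,0,0,0,-0.033,0.66,0,0,0,0.012,0.045,0,0.55,0,0,0,0.012,0.045,0,0.55,0,0,0,0.0118,0.045,0,0.55]'
python3 -m crank '[0,0,8.1,0,0,0,0.55,0,0,8.1,0,0,0,0.55,0,0,8.1,0,0,0,0.55,0,0,8.1,0,0,0,0.55,0,0,8.1,0,0,0,0.55,0,0,8.1,0,0,0,0.55,0,0,8.1,0,0,0,0.55,0,0,8.1,0,0,0,0.55,0,0,0,0,0,0,0.55,0,0,0,0,0,0,0.55]'
python3 - <<'E'
from d import *
p=robot.read_camera("wrist"); save(p,"w4.png"); o=robot.get_obs(); print(R.from_quat(o["tool_rot"]).as_matrix().round(3))
C=cloud(p)
for r in robot.search_frame("knob",p)[:3]: print(r["score"],np.array(r["uv"]),world(p,r["uv"]),world(p,r["uv"],49.4))
Q=C[(C[...,2]>48)&(C[...,2]<62)&(np.hypot(C[...,0]-524,C[...,1]+76)<14)]; print(len(Q),Q.mean(0),Q.max(0),Q.min(0))
A=np.c_[2*Q,np.ones(len(Q))]; s=np.linalg.lstsq(A,(Q**2).sum(1),rcond=None)[0]; print("sphere",s[:3],np.sqrt(s[3]+s[:3]@s[:3]))
f=least_squares(lambda c:np.linalg.norm(Q-c,axis=1)-8,[524,-76,49],loss="soft_l1").x; print("R8",f)
E
```

```text
time: 9.8
position: [523.0, -77.0, 291.4]
tool_rot: [0.93, -0.369, 0.0, -0.0]
ft_force: [1.4, -1.3, 1.4]
finger_gap: 0.449
time: 10.8
position: [524.1, -76.1, 291.2]
tool_rot: [-0.589, 0.808, 0.0, 0.0]
ft_force: [-0.1, -0.1, 0.5]
finger_gap: 0.452
[[-0.3 -1.  -0. ]
 [-1.   0.3  0. ]
 [-0.   0.  -1. ]]
0.72 [322.5 237.5] [530.8 -79.9  56.7] [528.4 -79.2  49.4]
684 [528.6 -77.1  56.7] [537.8 -68.2  61.9] [518.2 -84.   48.1]
sphere [526.3 -76.3  51.3] 9.011016045686763
R8 [526.2 -76.3  52.6]
```

View pics/w4.png

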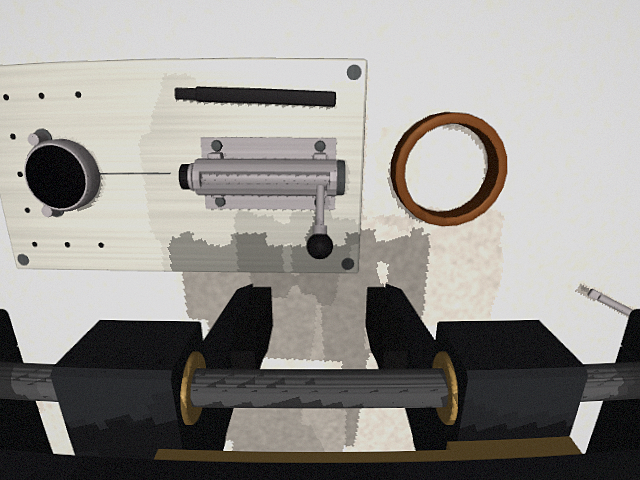

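Knob at (319,245), centred between the open fingers; display seated against the pins. Descend and grip.

```bash
python3 -m crank '[0,0,0,0,-0.0014,0.03,0.55,0,0,0,0,0,0.03,0.55,0,0,0,0,0,0.02,0.55,0,0,0,0,0,0.0137,0.55,0,0,0,0,0,0,0.55,0,0,0,0,0,0,0.55]'
python3 -m crank '[0,0,0,0,0,0,0.7,0,0,0,0,0,0,0.75,0,0,0,0,0,0,0.8,0,0,0,0,0,0,0.85,0,0,0,0,0,0,0.9,0,0,0,0,0,0,1,0,0,0,0,0,0,1,0,0,0,0,0,0,1]'
```

```text
time: 11.5
position: [525.9, -76.7, 198.2]
tool_rot: [-0.587, 0.809, -0.0, 0.0]
ft_force: [0.4, -0.4, -0.2]
finger_gap: 0.452
time: 12.3
position: [525.6, -76.7, 197.5]
tool_rot: [-0.587, 0.81, -0.0, -0.0]
ft_force: [-1.5, -1.6, 1.6]
finger_gap: 0.143
```

Run:
```python
from d import *
p=robot.read_camera("wrist"); save(p,"w5.png",(220,130,440,400),2.2); print(robot.get_obs()["ft_force"],robot.get_obs()["finger_gap"])
C=cloud(p); g=C[330:340,300:345]
for r in robot.search_frame("knob",p)[:2]: print(r["score"],np.array(r["uv"]),world(p,r["uv"]))
q=robot.read_camera("side"); save(q,"s5.png",(300,190,390,270),8)
```

```text
[-2.3 -2.6  2.5] 0.14481618774159397
0.71 [319.1 319.3] [532.2 -78.6  53.7]
0.49 [219.8  91.7] [618.2 -68.1  26.5]
```

View pics/w5.png

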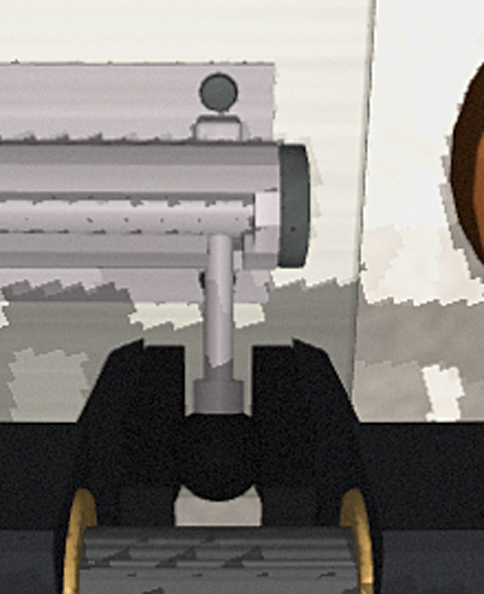

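The ball sits between the pads with the stem free towards the barrel. Start the arc, watching forces.

```bash
python3 -m crank '[0,0,0,0,-0.0012,-0.0027,1,0,0,0,0,-0.0013,-0.0027,1,0,0,0,0,-0.002,-0.003,1,0,0,0,0,-0.0022,-0.003,1,0,0,0,0,0,0,1]'
python3 - <<'E'
from d import *
p=robot.read_camera("wrist"); print(robot.get_obs()["ft_force"],robot.get_obs()["finger_gap"])
for r in robot.search_frame("knob",p)[:2]: print(r["score"],np.array(r["uv"]),world(p,r["uv"]))
E
```

```text
time: 12.95
position: [532.7, -78.9, 209.5]
tool_rot: [-0.587, 0.81, -0.001, 0.001]
ft_force: [2.8, -4.6, -3.1]
finger_gap: 0.144
[ 3.9 -4.3 -2.8] 0.14425151838632388
0.56 [322.5 321.9] [539.3 -82.   67.4]
```

```bash
python3 -m crank '[0,0,0,0.0005,-0.0026,-0.0026,1,0,0,0,0.0005,-0.0026,-0.0026,1,0,0,0,0.0005,-0.003,-0.0021,1,0,0,0,0,-0.003,-0.0021,1,0,0,0,0,0,0,1]'
python3 -c "
from d import *
o=robot.get_obs(); print(o['ft_force'])"
python3 -m crank '[0,0,0,0,-0.0016,-0.0008,1,0,0,0,0,-0.0016,-0.0008,1,0,0,0,0,-0.0017,-0.0007,1,0,0,0,0,-0.0017,-0.0007,1,0,0,0,0,0,0,1]'
```

```text
time: 13.55
position: [542.7, -82.9, 217.7]
tool_rot: [-0.587, 0.81, 0.0, 0.001]
ft_force: [8.2, 3.3, -14.2]
finger_gap: 0.143
[  8.2   3.3 -14.2]
time: 14.05
position: [548.5, -84.6, 220.0]
tool_rot: [-0.587, 0.81, 0.002, 0.0]
ft_force: [6.6, 5.1, -14.6]
finger_gap: 0.145
```

```bash
python3 -m crank '[0,0,0,0,-0.0005,0.0014,1,0,0,0,0,-0.0018,-0.0006,1,0,0,0,0,-0.0018,-0.0005,1,0,0,0,0,-0.0018,-0.0004,1,0,0,0,0,-0.0018,-0.0004,1,0,0,0,0,0,0,1]'
python3 -c "
from d import *
p=robot.read_camera('wrist'); save(p,'w6.png')
o=robot.get_obs(); print(o['ft_force'],o['position'])"
```

```text
time: 14.65
position: [555.8, -86.8, 221.2]
tool_rot: [-0.587, 0.81, 0.002, 0.0]
ft_force: [3.2, 6.4, -7.6]
finger_gap: 0.142
[ 2.7  6.7 -6.4] [555.8 -86.8 221.2]
```

View pics/w6.png

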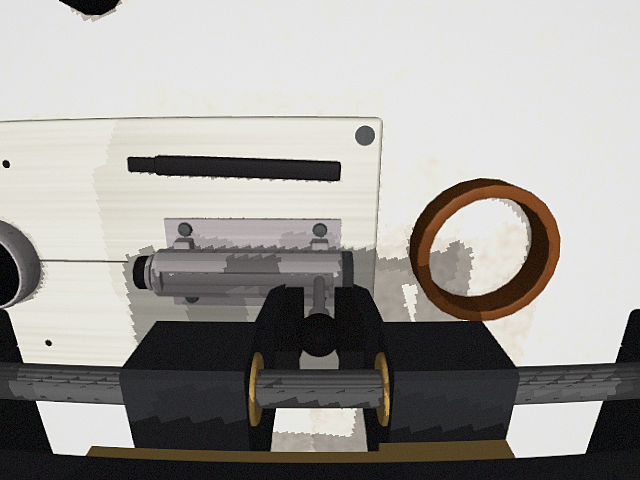

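Handle nearly upright, knob (320,335) held, display still by the pins. Finish to upright, then start easing forward.

```bash
python3 -m crank '[0,0,0,0,-0.002,0,1,0,0,0,0,-0.002,0,1,0,0,0,0,-0.0022,0,1,0,0,0,0,0,0,1]'
python3 -m crank '[0,0,0,-0.001,0,0,1,0,0,0,-0.002,0,0,1,0,0,0,-0.002,0,0,1,0,0,0,-0.002,0,0,1,0,0,0,-0.002,0,0,1,0,0,0,0,0,0,1]'
```

```text
time: 15.1
position: [561.8, -88.7, 221.5]
tool_rot: [-0.587, 0.81, 0.002, 0.0]
ft_force: [2.2, 5.9, -4.3]
finger_gap: 0.14
time: 15.7
position: [564.5, -80.0, 221.5]
tool_rot: [-0.587, 0.809, 0.001, 0.0]
ft_force: [3.2, 6.3, -5.5]
finger_gap: 0.139
```

```bash
python3 -m crank '[0,0,0,-0.003,0,0,1,0,0,0,-0.003,0,0,1,0,0,0,-0.003,0,0,1,0,0,0,-0.003,0,0,1,0,0,0,-0.003,0,0,1,0,0,0,-0.003,0,0,1,0,0,0,-0.003,0,0,1,0,0,0,-0.003,0,0,1,0,0,0,-0.003,0,0,1,0,0,0,-0.003,0,0,1,0,0,0,-0.003,0,0,1,0,0,0,-0.002,0,0,1]'
python3 -c "
from d import *
disp(480)"
python3 -m crank '[0,0,0,-0.002,0,0,1,0,0,0,-0.002,0,0,1,0,0,0,-0.002,0,0,1,0,0,0,-0.002,0,0,1,0,0,0,0,0,0,1]'
python3 -c "
from d import *
p=disp(480); save(p,'w7.png')"
```

```text
time: 16.9
position: [575.3, -47.2, 221.5]
tool_rot: [-0.587, 0.809, 0.001, 0.0]
ft_force: [1.4, 4.3, -6.0]
finger_gap: 0.144
disp [614.1  69.8] n 5459
pin [595.4  90.6] dist 27.95640407765581
pin [640.1  75. ] dist 26.458296074544986
16.95 [575.3 -47.1 221.6] [ 1.5  5.7 -5.8]
time: 17.45
position: [577.8, -40.2, 221.7]
tool_rot: [-0.587, 0.81, 0.0, -0.0]
ft_force: [1.9, 4.9, -5.9]
finger_gap: 0.146
disp [613.6  69.1] n 5634
pin [595.5  90.6] dist 28.140656035237487
pin [640.2  75.1] dist 27.27806977197342
17.5 [577.8 -40.2 221.6] [ 0.5  4.6 -6.9]
```

View pics/w7.png

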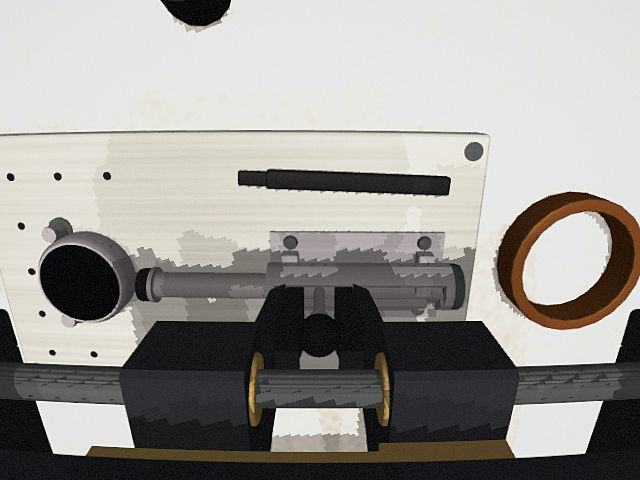

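Nose (143,285) is close to the display (88,278). Ease the rest in small steps.

```bash
python3 -m crank '[0,0,0,-0.001,0,0,1,0,0,0,-0.001,0,0,1,0,0,0,-0.001,0,0,1,0,0,0,-0.001,0,0,1,0,0,0,-0.001,0,0,1,0,0,0,-0.001,0,0,1,0,0,0,0,0,0,1]' | egrep 'pos|force'
for i in 1 2 3 4 5; do python3 -m crank '[0,0,0,-0.0005,0,0,1,0,0,0,0,0,0,1]' | egrep 'pos|force'; done
```

```text
position: [579.7, -34.7, 221.7]
ft_force: [0.5, 5.0, -8.0]
position: [579.8, -34.3, 221.8]
ft_force: [1.0, 4.6, -7.7]
position: [580.0, -33.8, 221.8]
ft_force: [0.8, 5.2, -8.3]
position: [580.1, -33.4, 221.8]
ft_force: [0.3, 4.3, -8.2]
position: [580.3, -32.9, 221.8]
ft_force: [0.3, 3.9, -8.8]
position: [580.4, -32.4, 221.8]
ft_force: [0.4, 5.0, -8.9]
```

```bash
for i in 1 2 3 4; do python3 -m crank '[0,0,0,-0.0004,0,0,1,0,0,0,0,0,0,1]' | egrep 'pos|force'; done
```

```text
position: [580.6, -32.2, 221.8]
ft_force: [0.3, 2.5, -8.1]
position: [580.7, -32.0, 221.9]
ft_force: [-0.3, 0.4, -7.5]
position: [580.8, -31.7, 221.9]
ft_force: [-1.8, -3.0, -6.6]
position: [580.9, -31.4, 221.9]
ft_force: [-2.8, -5.1, -7.0]
```

Contact found (the spring load passed to the display, then ~5 N push). Relax the arm and release.

```bash
python3 -m crank '[0,0,0,0.0004,0,0.0005,1,0,0,0,0,0,0.0005,1,0,0,0,0,0,0,1]' | egrep 'pos|force'
python3 -m crank '[0,0,0,0,0,0,0.82,0,0,0,0,0,0,0.75,0,0,0,0,0,0,0.65,0,0,0,0,0,0,0.55,0,0,0,0,0,0,0.55,0,0,0,0,0,0,0.55]'
python3 -m crank '[0,0,0,0,0,-0.01,0.55,0,0,0,0,0,-0.03,0.55,0,0,0,0,0,-0.04,0.55,0,0,0,0,0,-0.04,0.55,0,0,0,0,0,-0.03,0.55,0,0,0,0,0,0,0.55,0,0,0,0,0,0,0.55]'
python3 -c "
from d import *
p=disp(480); save(p,'w8.png')
for r in robot.search_frame('knob',p)[:2]: print(r['score'],np.array(r['uv']),world(p,r['uv']))"
```

```text
position: [581.1, -31.7, 221.5]
ft_force: [-2.9, -5.1, -1.7]
time: 20.9
position: [580.9, -31.3, 220.9]
tool_rot: [-0.587, 0.81, -0.0, 0.0]
ft_force: [-0.3, 0.0, 0.8]
finger_gap: 0.446
time: 21.6
position: [580.6, -31.2, 371.4]
tool_rot: [-0.587, 0.81, -0.0, 0.0]
ft_force: [0.4, 0.8, -0.4]
finger_gap: 0.447
disp [613.8  69.7] n 2039
pin [596.1  90.4] dist 27.22469354227872
pin [640.   75.6] dist 26.844789591451125
21.65 [580.6 -31.2 370.3] [ 0.3  0.7 -0.5]
0.94 [322.3 218. ] [584.1 -34.4  82.6]
```

View pics/w8.png

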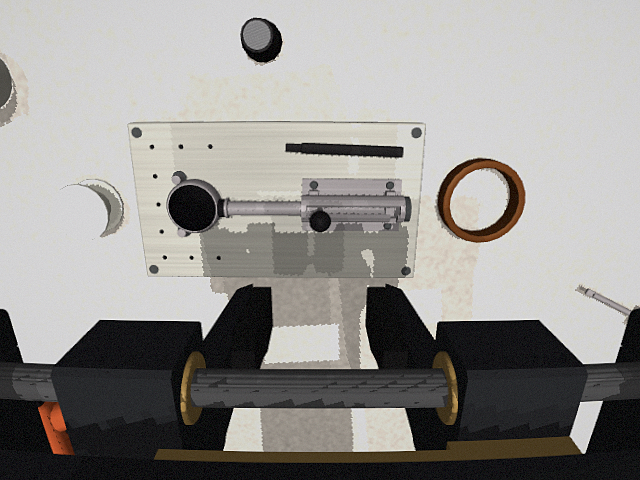

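The nose (224,208) is on the display rim. The display (193,207) sits against both pins, the knob stands upright, and the spudger, tape and loupe look undisturbed.

```bash
python3 -c "
from d import *
p=disp(480)
for n in ('spudger','tape','spool','loupe'):
    r=robot.search_frame(n,p)[:1]
    for x in r: print(n,x['score'],world(p,x['uv']))
print(robot.finish_job())"
```

```text
disp [614.3  69.7] n 2081
pin [596.2  90.5] dist 27.52330390346743
pin [640.1  75.6] dist 26.512731667910355
21.75 [580.7 -31.3 369.7] [-0.2 -0.1  0. ]
spudger 0.77 [619.  -66.4  26.3]
tape 0.94 [ 514.9 -192.4   -1. ]
spool 0.6 [641.5 160.9  29.4]
loupe 0.82 [719.8 -29.3  30.3]
the job is handed in; nothing more can be done
None
```

The job is handed in at about 21.8 s: the display sits against both dowel pins and the bolt's nose holds it there.

- **Display:** I slid it along the bed with the two fingers set as a V, without lifting it. It stopped against both pins with about 5 N of reaction.
- **Bolt:** I gripped the knob, lifted the handle out of its notch to upright, and eased the bolt forward about 60 mm while holding back the spring. At the end the load passed to the display. I pushed about 5 N past that point and didn't fully relax it before opening the fingers, then lifted clear.

**Last checks:**
- The last wrist picture shows the nose on the rim, the display against both pins and the handle upright. The wrist force read about 0 N.
- The fitted pin-to-centre distances were 27.5 and 26.5 mm, where 27 mm is contact. The 1 mm difference is about the size of the fit's noise, since successive readings varied by 0.3 mm or so.
- Spudger, spool and loupe were measured within about 5 mm of their first positions, and I touched none of them. The tape's network point shifted, because it falls on a different part of the ring from each view. In the pictures the tape had not moved.
- I did not re-measure the driver, thermometer or swabs. The arm did not go near them.

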